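Restock the tilt-out bin with formers from the carry case

ROBOT

A 6-joint arm with a two-finger parallel gripper is mounted at the origin on the work surface; the furniture and walls round the work are solid. World frame = base frame: x ahead of the robot, y to its left, z up, the work surface at z = 0. Lengths are in m, angles in rad, forces in N, time in s.
With the tool pointing down it reaches from about 0.35 to 0.775 m from the base axis. Payload 7.3 kg.
Tool frame: the origin (TCP) lies on the centre line of the jaws, within the pads' length; the fingertips stand 17 mm ahead of it and the grasp point (between the pads) lies 2 mm behind it (robot.tip_extent is the distance from the TCP to the fingertips, in m); z points along the fingers, y is the line along which they close (so a half turn about z gives the same grasp; the last joint's range is limited). The gripper opens to 92 mm and grips with 3 to 60 N. Pads are 19 mm wide; open, the fingers measure 130 mm over their backs; the gripper's body (75 mm by 190 mm) begins 47 mm behind the grasp point.
Start: joints at [-1.495, 0.342, 1.524, -0, 1.275, -0.146], TCP at [0.116, -0.512, 0.244] pointing down, gripper open.
Joint ranges: [-2.53, 2.53], [-0.77, 2.02], [0.04, 2.7], [-1, 4.14], [0.28, 2.66], [-3.11, 3.11]. Speed limits (rad/s): [2.57, 2.57, 3.14, 3.14, 3.14, 3.14].

INTERFACE

Orientations are given as [roll, pitch, yaw] about the fixed x, y, z axes, in that order (R = Rz(yaw) Ry(pitch) Rx(roll)).
In Python, from cell import robot gives the robot as it stands.
- The arm moves only by the tool step_arm, never from a script. Its argument "motion" is a list of rows, each a list of 2 entries, a list of its own where there are three numbers: the shift along the tool's x, y, z in units of 60 mm (1.0 is 60 mm), then the turn about the tool's z in rad. In form: [[[x, y, z], spin], ...]. A call has 1 to 10 rows; each row is the pose to reach, as a shift and turn from the pose commanded when the call began, along the tool's axes at that moment; what a row does not reach only later rows make up. A row lasts 1/8 s, in which the tool goes at most 62.5 mm and 10.7 degrees, less where a joint would pass 70% of its speed; a pose out of reach is approached as far as the arm can. A call with a gripper value outside its range is refused whole. "hand" is the closure in counts, from 0 (fully open) to 255 (shut), set as the call begins (left out, the last holds). The fingers move at their own pace and stop on an object; "squeeze" is the grip in N (left out, the last holds). Time passes only in rows, so rows that repeat a pose let the fingers close. It gives the time, the measured TCP pose, the force, the opening and the grip force at its end, in the units of the state.
- robot.observe(): the state, without advancing time (a new reading comes with each control period).
- robot.read_camera(name): name is "scene" or "top"; returns a dict with "pixels" (384x512x3 uint8, red, green, blue), "intrinsics" (3x3 intrinsics, pixels), "xyz" and "rotation" of the camera in the world. Camera axes: x right, y up, looking along -z (the intrinsics and any distortion apply to the point x, -y, -z); pixel columns grow to the right and rows downward; lengths in m; the calibration is good to about 2 mm. A picture is of the moment at which its call begins. There is no depth.
- robot.hand_in(): hands the job in; it is judged then, once.
The state is a dict: "time": time; "qpos": joint angles; "qvel": joint speeds; "joint_efforts": joint torques, N m; "tool_pos": TCP position; "tool_rot": TCP orientation; "contact_force": force on the tool from outside, world axes, zero at the start; "torque": the same for the moment, N m; "opening": finger opening in m; "grip_force": force on a finger pad.
Only numpy, scipy, OpenCV 4.12 (cv2) and the standard library are available. Lean on these libraries where they do the work, as an engineer would, in place of code of your own. Each camera call takes 0.05 s, during which the arm holds its last target. There are 200 camera calls.

TASK

Lift the lid of the carry case right back until it rests on its stop and tip the orange bin fully forward, so that both stand open. Move every wooden former from the case into the bin, then push the bin back until it clicks home and shut the case's lid fully. Leave the jars and the bowl on the bench where they are.

Things in the scene. Friction and masses are not known exactly. Their poses are not given: they have to be found in the camera images.
- case_floor (a point): Centre of the inner floor of the tray of the carry case (fixed to the bench): a grey tray, 150 (x) x 238 (y) x 22 mm high outside, walls 4 mm, floor 4 mm thick, under a blue cover. x points from its front to its hinge side (away from the robot, apart from the yaw), y along the hinge, z up. The formers stand in the tray and, with the lid open, rise above its 22 mm rim (tall ones to 66 mm, short ones to 38 mm above the bench).
- case_lid (a joint): Angle of the blue cover (lid) of the case, rad: 0 shut, growing as it is lifted, 1.8 on its stop, leaning a little back beyond upright. The cover is 150 x 238 x 52 mm, a hollow shell of 0.25 kg, hinged along the rear rim; it falls shut when released below about 1.1 rad and falls gently back onto its stop when released beyond about 1.4.
- lid_hinge (a point): Middle of the hinge line of the case lid, 22 mm above the bench, at the rear rim; axes as case_floor. Fixed.
- lid_bar (a point): Middle of the lid's handle: a round steel bar of 9 mm diameter, 100 mm long, parallel to the hinge (its y), its axis 35 mm off the cover's front face, 42 mm above the bench when shut. It lies 185 mm ahead of the hinge line and 20 mm above it when shut, and moves with the lid; about 0.22 m above the bench when open.
- bin_pivot (a point): Middle of the pivot axis of the tilt-out bin, 45 mm above the bench; fixed to the grey housing (140 deep x 250 wide x 180 mm high, fixed to the bench). x points from the housing's front to its back, y along the pivot, z up. The housing's front lies 20 mm ahead of (on the -x side of) the pivot.
- bin (a joint): Angle of the orange bin, rad: 0 shut, growing as its top is tipped forward towards the robot, 0.8 on its stop. Beyond about 0.6 it falls forward by itself and stays tipped. On the way shut a sprung ball resists between about 0.18 and 0.09 rad (about 4 N at the handle), then clicks and holds the bin home at 0; the same resists the start of opening.
- bin_bar (a point): Middle of the bin's handle: a round steel bar of 9 mm diameter, 100 mm long, parallel to the pivot, its axis 35 mm off the bin's front face, 6 mm below the front's upper edge. When shut it lies 55 mm ahead of the pivot and 119 mm above it (164 mm above the bench); it moves with the bin.
- bin_in (a point): Centre of the inner floor of the orange bin, moving with it; x to the bin's back, y along the pivot, z up from its floor towards its mouth. Inside 97 (x) x 220 (y) mm; front wall 136 mm above the floor, back 106 mm, sides 111 mm, walls 4 mm. When shut it lies 32.5 mm behind the pivot and 11 mm below it. When fully tipped the open mouth ahead of the housing is about 80 mm from the front lip (104 mm ahead of the pivot, 73 mm above it) to the housing's front.
- tall_1_mid (a point): Centre of a turned wooden former (body former_tall_1, may be absent): a plain wooden cylinder 40 mm in diameter and 62 mm high, 50 g; z is its axis. At the start it stands in the case.
- tall_2_mid (a point): Centre of a turned wooden former (body former_tall_2, may be absent): a plain wooden cylinder 40 mm in diameter and 62 mm high, 50 g; z is its axis. At the start it stands in the case.
- short_1_mid (a point): Centre of a turned wooden former (body former_short_1, may be absent): a plain wooden cylinder 40 mm in diameter and 34 mm high, 28 g; z is its axis. At the start it stands in the case.
- short_2_mid (a point): Centre of a turned wooden former (body former_short_2, may be absent): a plain wooden cylinder 40 mm in diameter and 34 mm high, 28 g; z is its axis. At the start it stands in the case.
- red_jar: Bystander: red-banded glaze jar with white lid, 54 mm wide, 66 mm high, origin at the centre of its underside.
- green_jar: Bystander: green-banded glaze jar with white lid, 54 mm wide, 60 mm high, origin at the centre of its underside.
- bowl: Bystander: small brown bowl, 68 mm wide, 32 mm high, origin at the centre of its underside.

How it is judged:
By the outcome, as a careful person would: the job done as asked, in the order asked, and still so for the second after the job is handed in, with the robot touching nothing.
Of former_tall_1, former_tall_2, former_short_1, former_short_2 only 2 to 4 are there at a start; the rules pass over those that are not, and their reading is None.
At some moment in a run one of former_short_1, former_short_2 may be knocked a few centimetres aside while the robot is not near it.
It also fails if it takes over 210 s, if anything falls off the work surface, if the arm or the gripper's body presses on something with over 40 N, if the wrist force passes 120 N, or if a joint passes its speed limit or range.

## Working session

There is one attempt and no reset: what is moved stays moved. The work goes in short steps, Python scripts to look and compute and a tool call to move; the robot and the scene stay as the last step left them, time stands still between calls to the robot, and variables do not carry over. Pictures are saved under pics/ and viewed, at most 14 in all, crops included, and the job is handed in when it is done.

Besides the shell and the picture viewer there is one more tool, called after ">>>" as name([rows], argument=value, ...), one row to a line, values as JSON. step_arm: Moves the arm, as the interface text tells. Its arguments: {"type":"object","properties":{"motion":{"type":"array"},"hand":{"type":"number"},"squeeze":{"type":"number"}},"required":["motion"]}

```bash
ls; mkdir -p pics; cat > h.py <<'E'
import numpy as np, cv2
from cell import robot
def cam(n):
    c=robot.read_camera(n); return c
def save(c,f): cv2.imwrite('pics/'+f, cv2.cvtColor(c['pixels'],cv2.COLOR_RGB2BGR))
def ray(c,u,v):
    K=np.array(c['intrinsics']);d=np.linalg.solve(K,[u,v,1]);d=np.array([d[0],-d[1],-d[2]])
    return np.array(c['xyz']),np.array(c['rotation'])@d
def at(c,u,v,z):
    o,d=ray(c,u,v);return o+d*(z-o[2])/d[2]
def proj(c,p):
    q=np.array(c['rotation']).T@(np.array(p,float)-c['xyz']);w=np.array(c['intrinsics'])@[q[0],-q[1],-q[2]];return w[:2]/w[2]
E
python3 - <<'E'
from h import *
o=robot.observe();print(o)
for n in('top','scene'):
    c=cam(n);save(c,n+'0.png');print({k:np.array(v).round(4).tolist() for k,v in c.items() if k!='pixels'})
E
```

```text
pics
{'time': 0.0, 'qpos': array([-1.49496538e+00,  3.42719950e-01,  1.52502810e+00, -3.23930840e-05,
        1.27538284e+00, -1.45983442e-01]), 'qvel': array([-0.00226321,  0.00029336, -0.00126346,  0.0001794 ,  0.00090921,
       -0.00115881]), 'joint_efforts': array([-1.97648529e-03, -4.31246030e+01, -2.44224483e+01,  7.16049923e-02,
        5.58900239e-02, -1.06478396e-04]), 'tool_pos': array([ 0.1154916 , -0.51174642,  0.24304251]), 'tool_rot': array([-3.14006627e+00, -1.93114081e-04,  2.21823698e-01]), 'contact_force': array([ 0.02245203,  0.18652945, -0.33128449]), 'torque': array([ 0.0021314 , -0.03041167,  0.01329869]), 'grip_force': 0.0, 'opening': 0.09172565888141848}
{'intrinsics': [[360.7633, 0.0, 253.6943], [0.0, 360.7633, 190.6802], [0.0, 0.0, 1.0]], 'xyz': [0.3859, 0.0935, 1.1819], 'rotation': [0.2003, -0.0054, -1.5191]}
{'intrinsics': [[459.6994, 0.0, 259.4327], [0.0, 459.6994, 192.0058], [0.0, 0.0, 1.0]], 'xyz': [-0.1231, 0.8144, 0.9771], 'rotation': [0.8647, 0.0101, -2.3703]}
```

View pics/top0.png

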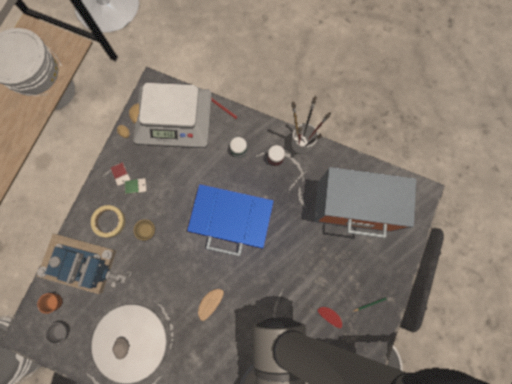

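View pics/scene0.png

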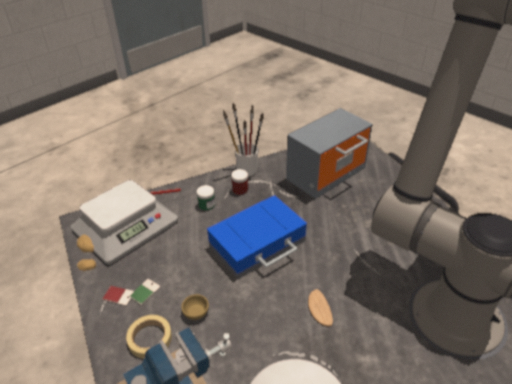

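The top view shows the blue case, with corners at about (199,185), (272,200), (264,247) and (188,231) and its bar at about (225,250). The grey housing spans about (330,170) to (415,229), with its bar at about (367,233). The scene view shows the same items, with the jars behind the case.

```bash
python3 - <<'E'
s=open('h.py').read()
s=s.replace("c=robot.read_camera(n); return c","c=robot.read_camera(n); c['rotation']=Rotation.from_euler('xyz',c['rotation']).as_matrix() if np.ndim(c['rotation'])==1 else c['rotation']; return c").replace("import numpy as np, cv2","import numpy as np, cv2\nfrom scipy.spatial.transform import Rotation")
open('h.py','w').write(s)
E
python3 - <<'E'
from h import *
np.set_printoptions(precision=4,suppress=True)
c=cam('top');p=c['pixels'].astype(int)
print('case top z=.074')
for u,v in [(199,185),(272,200),(264,247),(188,231)]: print(at(c,u,v,.074))
print('bar',at(c,207.5,249,.042),at(c,241,254,.042))
for u,v in [(330,170),(415,179),(413,226),(324,217)]: print('hous',at(c,u,v,.18))
print('bbar',at(c,349,232,.164),at(c,385,236,.164))
print('bowl,jars',at(c,145,230,.032),at(c,238,145,.06),at(c,276,154,.066))
im=cv2.cvtColor(c['pixels'],cv2.COLOR_RGB2BGR)[130:290,170:440]
cv2.imwrite('pics/crop1.png',cv2.resize(im,(800,474),interpolation=cv2.INTER_CUBIC))
s=cam('scene');im=cv2.cvtColor(s['pixels'],cv2.COLOR_RGB2BGR)[100:290,190:410]
cv2.imwrite('pics/crop2.png',cv2.resize(im,(694,600),interpolation=cv2.INTER_CUBIC))
E
```

```text
case top z=.074
[0.6199 0.2716 0.074 ]
[0.5842 0.0406 0.074 ]
[0.4381 0.0588 0.074 ]
[0.4744 0.2934 0.074 ]
bar [0.4243 0.2336 0.042 ] [0.4144 0.1284 0.042 ]
hous [ 0.6614 -0.117   0.18  ]
hous [ 0.6477 -0.3603  0.18  ]
hous [ 0.5125 -0.3497  0.18  ]
hous [ 0.5247 -0.1016  0.18  ]
bbar [ 0.4881 -0.1756  0.164 ] [ 0.4821 -0.2769  0.164 ]
bowl,jars [0.4738 0.4376 0.032 ] [0.7625 0.1581 0.06  ] [0.7368 0.0336 0.066 ]
```

View pics/crop1.png

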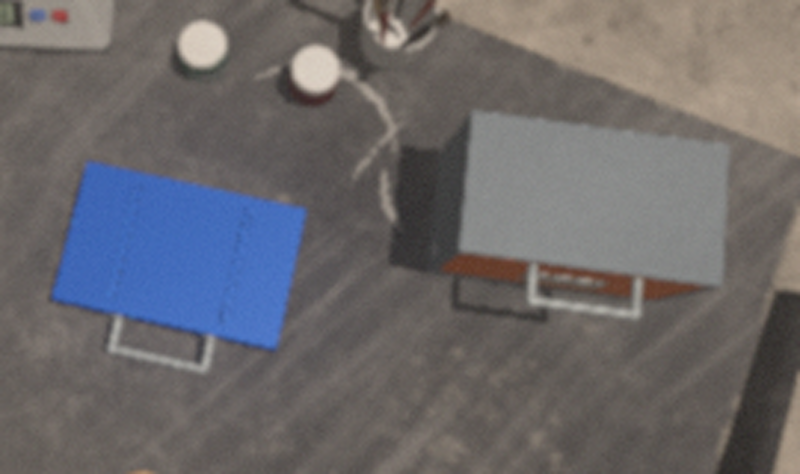

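View pics/crop2.png

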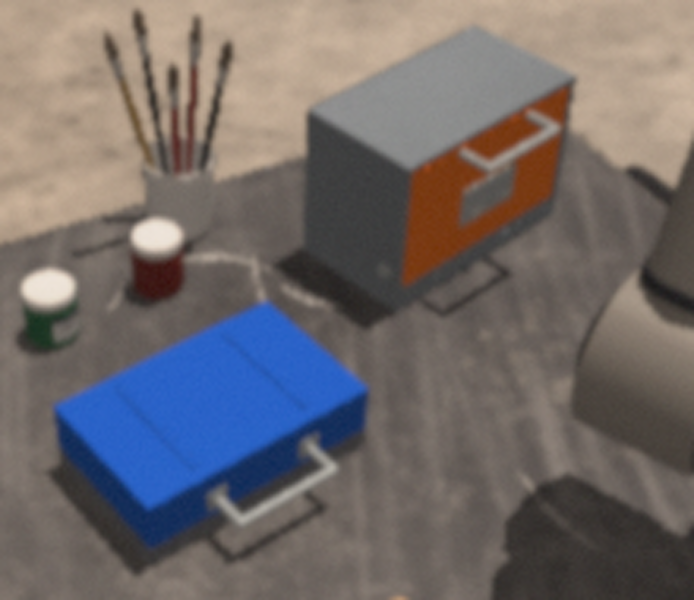

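```bash
cat >> h.py <<'E'
CY=-.15; CX=np.array([np.cos(CY),np.sin(CY)]); CYv=np.array([-np.sin(CY),np.cos(CY)])   # case axes
BAR=np.array([.4198,.1822]); HINGE=BAR+.185*CX
BY=-.053; BX=np.array([np.cos(BY),np.sin(BY)]); BYv=np.array([-np.sin(BY),np.cos(BY)])  # bin axes
PIV=np.array([.485,-.2262])+.055*BX
def case(x,y,z): return np.r_[HINGE+x*CX+y*CYv, z]   # rel. hinge, z world
def binp(x,y,z): return np.r_[PIV+x*BX+y*BYv, z]     # rel. pivot, z world
def plan(w):
    "w: (world xyz, yaw) -> rows from the present pose"
    o=robot.observe(); R=Rotation.from_euler('xyz',[np.pi,0,o['tool_rot'][2]]).as_matrix()
    for p,y in w:
        s=R.T@(np.array(p)-o['tool_pos'])/.06
        print([s.round(2).tolist(), round(float(-(y-o['tool_rot'][2])),2)], np.array(p).round(3))
def lidbar(t):  # bar at lid angle t
    a=t+np.arctan2(.020,.185); r=np.hypot(.185,.02); return case(-r*np.cos(a),0,.022+r*np.sin(a))
def binbar(t): return binp(-.055*np.cos(t)-.119*np.sin(t),0,.045+.119*np.cos(t)-.055*np.sin(t))
E
python3 -c "
from h import *
print(HINGE,PIV)
plan([((.36,-.33,.27),.6),((.40,-.1,.25),1.42),((.40,.10,.25),1.42)])"
```

```text
[0.60272265 0.15455395] [ 0.53992277 -0.22911364]
[[4.64, -2.06, -0.44], -0.38] [ 0.36 -0.33  0.27]
[[6.14, -5.65, -0.11], -1.2] [ 0.4  -0.1   0.25]
[[6.87, -8.91, -0.11], -1.2] [0.4  0.1  0.25]
```

>>> step_arm([
  [[4.6,-2.1,-0.4],-0.4],
  [[4.6,-2.1,-0.4],-0.4],
  [[4.6,-2.1,-0.4],-0.4],
  [[4.6,-2.1,-0.4],-0.4],
  [[6.1,-5.6,-0.1],-1.2],
  [[6.1,-5.6,-0.1],-1.2],
  [[6.1,-5.6,-0.1],-1.2],
  [[6.1,-5.6,-0.1],-1.2],
  [[6.9,-8.9,-0.1],-1.2],
  [[6.9,-8.9,-0.1],-1.2],
], hand=190, squeeze=15)

```text
time: 1.45
tool_pos: [0.3974, 0.0027, 0.2502]
tool_rot: [3.141, 0.0, 1.422]
contact_force: [0.6, -0.5, -0.5]
opening: 0.0236
grip_force: 0.0
```

```bash
python3 -c "
from h import *
o=robot.observe();print(o['tool_pos'],o['tool_rot'],o['opening'],o['time'])
b=lidbar(0)
plan([(b+[0,0,.12],1.42),(b+[0,0,.04],1.42),(b+[0,0,.0],1.42)])"
```

```text
[0.39735239 0.00268173 0.25015987] [3.14124359e+00 4.89133553e-05 1.42211024e+00] 0.023627157683067744 1.45
[[3.01, -0.07, 1.47], 0.0] [0.42  0.182 0.162]
[[3.01, -0.07, 2.8], 0.0] [0.42  0.182 0.082]
[[3.01, -0.07, 3.47], 0.0] [0.42  0.182 0.042]
```

>>> step_arm([
  [[3.0,-0.07,1.47],0],
  [[3.0,-0.07,1.47],0],
  [[3.0,-0.07,1.47],0],
  [[3.0,-0.07,1.47],0],
  [[3.0,-0.07,2.0],0],
  [[3.0,-0.07,2.8],0],
  [[3.0,-0.07,3.1],0],
  [[3.0,-0.07,3.45],0],
  [[3.0,-0.07,3.45],0],
])

```text
time: 2.58
tool_pos: [0.4195, 0.1784, 0.0425]
tool_rot: [-3.139, 0.001, 1.421]
contact_force: [0.4, -0.2, -0.0]
opening: 0.0232
grip_force: 0.0
```

>>> step_arm([
  [[0,0,0],0],
  [[0,0,0],0],
  [[0,0,0],0],
  [[0,0,0],0],
], hand=255)

```text
time: 3.08
tool_pos: [0.4207, 0.1793, 0.0441]
tool_rot: [3.14, -0.0, 1.422]
contact_force: [-0.4, -2.3, 7.5]
opening: 0.0084
grip_force: 15.0
```

```bash
python3 -c "
from h import *
o=robot.observe();print(o['tool_pos'],o['contact_force'],o['opening'],o['grip_force'])
d=o['tool_pos']-lidbar(0)
print(d)
plan([(lidbar(t)+d,1.42) for t in np.linspace(.17,1.7,10)])"
```

```text
[0.42069271 0.17933015 0.04405438] [-0.38165042 -2.27253235  7.46779158] 0.008441676923973452 14.992939531803131
[ 0.00089271 -0.00286985  0.00205438]
[[-0.0, 0.1, -0.52], 0.0] [0.427 0.178 0.075]
[[-0.0, 0.29, -1.01], 0.0] [0.438 0.177 0.105]
[[-0.0, 0.56, -1.46], 0.0] [0.454 0.174 0.132]
[[-0.0, 0.9, -1.86], 0.0] [0.474 0.171 0.156]
[[-0.0, 1.3, -2.2], 0.0] [0.498 0.168 0.176]
[[-0.0, 1.75, -2.47], 0.0] [0.525 0.164 0.192]
[[-0.0, 2.25, -2.65], 0.0] [0.554 0.159 0.203]
[[-0.0, 2.76, -2.75], 0.0] [0.585 0.155 0.209]
[[-0.0, 3.29, -2.76], 0.0] [0.616 0.15  0.21 ]
[[-0.0, 3.81, -2.68], 0.0] [0.647 0.145 0.205]
```

>>> step_arm([
  [[0,0.03,-0.26],0],
  [[0,0.1,-0.52],0],
  [[0,0.18,-0.77],0],
  [[0,0.29,-1.01],0],
  [[0,0.42,-1.24],0],
  [[0,0.56,-1.46],0],
  [[0,0.72,-1.67],0],
  [[0,0.9,-1.86],0],
  [[0,1.1,-2.04],0],
  [[0,1.3,-2.2],0],
])

```text
time: 4.32
tool_pos: [0.4951, 0.167, 0.1758]
tool_rot: [-3.137, 0.003, 1.422]
contact_force: [-6.6, -4.4, 6.5]
opening: 0.0083
grip_force: 15.0
```

>>> step_arm([
  [[0,0.22,-0.14],0],
  [[0,0.45,-0.27],0],
  [[0,0.7,-0.37],0],
  [[0,0.95,-0.45],0],
  [[0,1.2,-0.51],0],
  [[0,1.46,-0.55],0],
  [[0,1.72,-0.56],0],
  [[0,1.99,-0.56],0],
  [[0,2.25,-0.53],0],
  [[0,2.48,-0.48],0],
])

```text
time: 5.58
tool_pos: [0.6447, 0.1431, 0.2041]
tool_rot: [-3.142, 0.004, 1.421]
contact_force: [-1.0, -8.4, 2.4]
opening: 0.0084
grip_force: 15.0
```

```bash
python3 -c "
from h import *
o=robot.observe();print(o['tool_pos'],o['contact_force'],o['opening'],o['grip_force'])
print(lidbar(1.8),lidbar(1.7))"
```

```text
[0.64471601 0.1430891  0.20410304] [-0.95554354 -8.36823642  2.43680097] 0.008376564718447218 15.031510591506958
[0.66354131 0.1453621  0.19761777] [0.64590182 0.14802805 0.2028811 ]
```

>>> step_arm([
  [[0,0.15,0.04],0],
  [[0,0.28,0.09],0],
  [[0,0.28,0.09],0],
])

```text
time: 5.95
tool_pos: [0.6617, 0.1403, 0.1988]
tool_rot: [3.14, 0.004, 1.42]
contact_force: [-0.1, -8.6, 2.0]
opening: 0.0086
grip_force: 15.1
```

>>> step_arm([
  [[0,0,0],0],
  [[0,0,0],0],
  [[0,0,0],0],
  [[0,0,-0.3],0],
  [[0,0,-0.8],0],
  [[0,0,-1.2],0],
  [[-1,-2.5,-1.2],0],
  [[-3,-3,-1.2],0],
  [[-3,-3,-1.2],0],
  [[-3,-3,-1.2],0],
], hand=180)

```text
time: 7.2
tool_pos: [0.4627, -0.0011, 0.2707]
tool_rot: [3.141, 0.0, 1.423]
contact_force: [0.9, -1.6, 1.1]
opening: 0.0271
grip_force: 0.0
```

```bash
python3 -c "
from h import *
c=cam('top');save(c,'top1.png');s=cam('scene');save(s,'scene1.png')
im=cv2.cvtColor(c['pixels'],cv2.COLOR_RGB2BGR)[110:310,160:440]
cv2.imwrite('pics/crop3.png',cv2.resize(im,(800,571),interpolation=cv2.INTER_CUBIC))
print(robot.observe()['tool_pos'])
"
```

```text
[ 0.46027841 -0.00258719  0.2707367 ]
```

View pics/crop3.png

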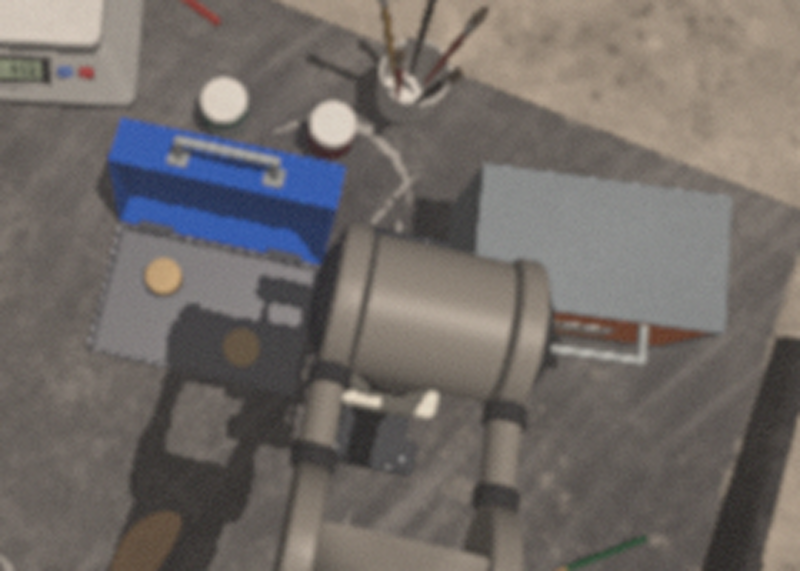

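The lid stands open. Formers show at crop pixels (163,275) and (240,347), and others may be hidden under the arm. The bin comes next.

```bash
python3 -c "
from h import *
plan([(binp(-.035,0,.25),-.053),(binp(-.035,0,.158),-.053)])"
```

```text
[[-3.59, 1.3, 0.35], 1.47] [ 0.505 -0.227  0.25 ]
[[-3.59, 1.3, 1.88], 1.47] [ 0.505 -0.227  0.158]
```

>>> step_arm([
  [[-3.6,1.3,0.2],1.47],
  [[-3.6,1.3,0.2],1.47],
  [[-3.6,1.3,0.2],1.47],
  [[-3.6,1.3,0.2],1.47],
  [[-3.6,1.3,0.2],1.47],
  [[-3.6,1.3,0.2],1.47],
  [[-3.6,1.3,0.2],1.47],
  [[-3.6,1.3,0.2],1.47],
  [[-3.6,1.3,0.2],1.47],
], hand=255)

```text
time: 8.43
tool_pos: [0.51, -0.2251, 0.2586]
tool_rot: [-3.142, -0.0, -0.046]
contact_force: [0.2, 0.2, 0.3]
opening: 0.0004
grip_force: 0.0
```

```bash
python3 -c "
from h import *
o=robot.observe();print(o['opening'])
plan([(binp(-.035,0,.158),-.053)]+[(binbar(t)+np.r_[.0145*BX,-.004],-.053) for t in (0,.05,.1,.2,.3,.4,.5,.6,.65,.7)])
save(cam('top'),'top2.png')
c=cam('top');im=cv2.cvtColor(c['pixels'],cv2.COLOR_RGB2BGR)[150:300,160:440]
cv2.imwrite('pics/crop4.png',cv2.resize(im,(800,429),interpolation=cv2.INTER_CUBIC))"
```

```text
0.0004181823688053395
[[-0.08, 0.04, 1.68], 0.01] [ 0.505 -0.227  0.158]
[[-0.17, 0.04, 1.64], 0.01] [ 0.499 -0.227  0.16 ]
[[-0.27, 0.04, 1.69], 0.01] [ 0.494 -0.227  0.157]
[[-0.37, 0.04, 1.74], 0.01] [ 0.488 -0.226  0.154]
[[-0.55, 0.04, 1.86], 0.01] [ 0.477 -0.226  0.147]
[[-0.72, 0.03, 2.0], 0.01] [ 0.467 -0.225  0.138]
[[-0.87, 0.03, 2.16], 0.01] [ 0.458 -0.225  0.129]
[[-1.01, 0.03, 2.33], 0.01] [ 0.449 -0.224  0.119]
[[-1.13, 0.03, 2.51], 0.01] [ 0.442 -0.224  0.108]
[[-1.19, 0.03, 2.6], 0.01] [ 0.439 -0.224  0.102]
[[-1.24, 0.03, 2.7], 0.01] [ 0.436 -0.224  0.097]
```

View pics/crop4.png

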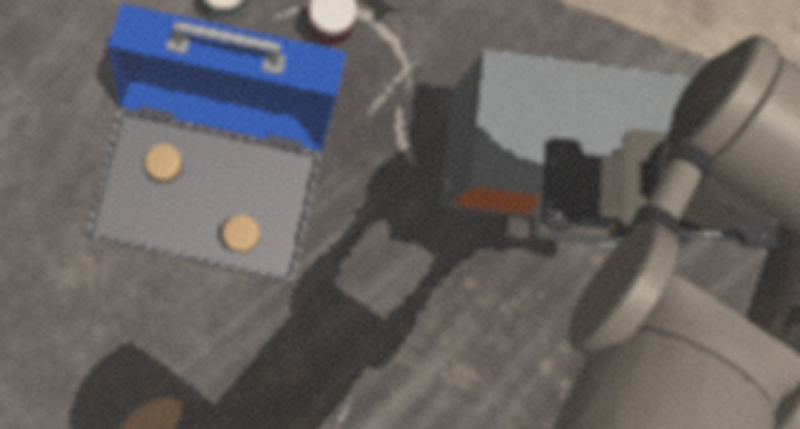

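The case holds two formers, at crop pixels (163,161) and (240,232), which are image pixels (217,206) and (244,231). The gripper is above the bin handle. I'll hook the bar and pull.

>>> step_arm([
  [[-0.08,0.04,0.6],0],
  [[-0.08,0.04,1.1],0],
  [[-0.08,0.04,1.6],0],
  [[-0.08,0.04,1.66],0],
  [[-0.15,0.04,1.66],0],
  [[-0.25,0.04,1.7],0],
])

```text
time: 9.28
tool_pos: [0.4966, -0.2277, 0.1583]
tool_rot: [3.14, -0.007, -0.048]
contact_force: [3.5, -0.5, -2.3]
opening: 0.0003
grip_force: 2.0
```

>>> step_arm([
  [[-0.06,0,0.02],0],
  [[-0.12,0,0.05],0],
  [[-0.2,0,0.1],0],
  [[-0.3,0,0.16],0],
  [[-0.4,0,0.23],0],
  [[-0.5,0,0.32],0],
  [[-0.6,0,0.42],0],
  [[-0.7,0,0.53],0],
  [[-0.8,0,0.66],0],
  [[-0.88,0,0.78],0],
])

```text
time: 10.52
tool_pos: [0.4416, -0.2246, 0.1104]
tool_rot: [-3.142, -0.002, -0.05]
contact_force: [-4.4, 8.2, 22.7]
opening: 0.0005
grip_force: 48.0
```

```bash
python3 -c "
from h import *
o=robot.observe();print(o['tool_pos'],o['contact_force'])
plan([(binbar(t)+np.r_[.0145*BX,-.004],-.053) for t in (.5,.6,.65,.7)])
s=cam('scene');im=cv2.cvtColor(s['pixels'],cv2.COLOR_RGB2BGR)[100:290,190:410]
cv2.imwrite('pics/crop5.png',cv2.resize(im,(694,600),interpolation=cv2.INTER_CUBIC))"
```

```text
[ 0.44162152 -0.22459095  0.1103748 ] [-4.37220435  8.2029173  22.73151973]
[[0.13, -0.01, -0.14], 0.0] [ 0.449 -0.224  0.119]
[[0.01, -0.01, 0.04], 0.0] [ 0.442 -0.224  0.108]
[[-0.05, -0.01, 0.13], 0.0] [ 0.439 -0.224  0.102]
[[-0.1, -0.01, 0.23], 0.0] [ 0.436 -0.224  0.097]
```

View pics/crop5.png

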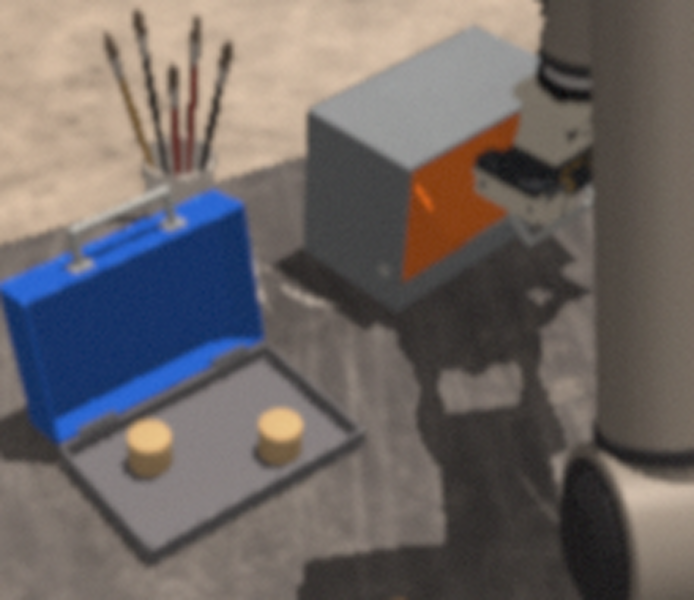

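The bin has tipped: its side panel is visible and the bar is near (535,235). The hook is getting tight between the bar and the lip, so I'll ease it up and out.

>>> step_arm([
  [[0,0,-0.1],0],
  [[-0.05,0,-0.2],0],
  [[-0.1,0,-0.3],0],
  [[-0.15,0,-0.45],0],
  [[-0.15,0,-0.6],0],
  [[-0.15,0,-0.8],0],
  [[-0.15,0,-1.2],0],
  [[-0.15,0,-2],0],
  [[-0.15,0,-2],0],
])

```text
time: 11.7
tool_pos: [0.4332, -0.2255, 0.2334]
tool_rot: [3.137, -0.005, -0.049]
contact_force: [-0.6, 0.6, -0.1]
opening: 0.0003
grip_force: 0.0
```

```bash
python3 -c "
from h import *
c=cam('top');s=cam('scene')
a=cv2.cvtColor(c['pixels'],cv2.COLOR_RGB2BGR)[140:300,170:440]
b=cv2.cvtColor(s['pixels'],cv2.COLOR_RGB2BGR)[100:290,190:410]
cv2.imwrite('pics/crop6.png',np.hstack([cv2.resize(a,(420,249)),cv2.resize(b,(288,249))]))
save(s,'s6.png')"
```

```text
(no output)
```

View pics/crop6.png

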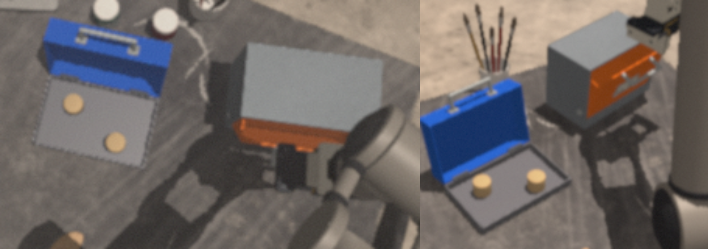

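The bin has swung back and stands only partly open. I'll get its angle from the scene picture.

```bash
python3 -c "
from h import *
s=cam('scene')
b=cv2.cvtColor(s['pixels'],cv2.COLOR_RGB2BGR)[110:230,290:400]
cv2.imwrite('pics/crop7.png',cv2.resize(b,(550,600),interpolation=cv2.INTER_CUBIC))
for t in (0,.1,.2,.3,.4,.5,.6,.8):
  b0=binbar(t); e=[proj(s,b0+np.r_[k*BYv,0])-[290,110] for k in(.05,-.05)]
  l=binp(-.02*np.cos(t)-.125*np.sin(t),.112,.045+.125*np.cos(t)-.02*np.sin(t))
  print(t,[(x*5).round() for x in e],((proj(s,l)-[290,110])*5).round(), l.round(3))
"
```

```text
0 [array([278., 211.]), array([380., 147.])] [167. 220.] [ 0.526 -0.116  0.17 ]
0.1 [array([292., 227.]), array([394., 163.])] [183. 232.] [ 0.514 -0.116  0.167]
0.2 [array([305., 245.]), array([406., 179.])] [198. 246.] [ 0.501 -0.115  0.164]
0.3 [array([317., 263.]), array([418., 197.])] [212. 261.] [ 0.49  -0.114  0.159]
0.4 [array([327., 282.]), array([428., 215.])] [225. 278.] [ 0.479 -0.114  0.152]
0.5 [array([336., 301.]), array([436., 234.])] [238. 295.] [ 0.468 -0.113  0.145]
0.6 [array([343., 321.]), array([443., 253.])] [249. 314.] [ 0.459 -0.113  0.137]
0.8 [array([353., 360.]), array([451., 291.])] [267. 352.] [ 0.442 -0.112  0.118]
```

View pics/crop7.png

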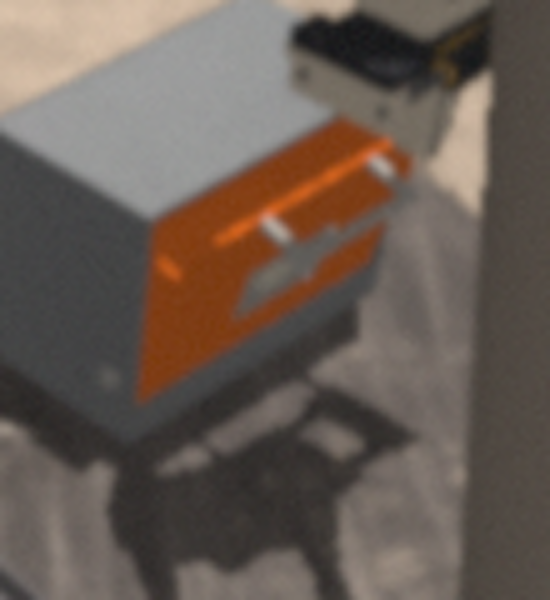

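The bar fits t≈0.25, so the bin rests just above its detent. I'll press down on the bar from above along its arc, because pressing there turns the bin forward.

```bash
python3 -c "
from h import *
plan([(binbar(.25)+np.r_[-.002*BX,.06],-.053)]+[(binbar(t)+np.r_[-.003*BX,.0195],-.053) for t in np.arange(.25,.84,.1)])"
```

```text
[[0.4, -0.01, 0.38], 0.0] [ 0.455 -0.225  0.207]
[[0.38, -0.01, 1.05], 0.0] [ 0.454 -0.225  0.166]
[[0.22, -0.01, 1.2], 0.0] [ 0.445 -0.224  0.157]
[[0.07, -0.01, 1.36], 0.0] [ 0.436 -0.224  0.148]
[[-0.06, -0.01, 1.53], 0.0] [ 0.428 -0.223  0.137]
[[-0.17, -0.01, 1.72], 0.0] [ 0.421 -0.223  0.126]
[[-0.27, -0.01, 1.92], 0.0] [ 0.416 -0.223  0.114]
```

>>> step_arm([
  [[0.4,0,0.3],0],
  [[0.4,0,0.7],0],
  [[0.38,0,1.0],0],
  [[0.3,0,1.12],0],
  [[0.22,0,1.22],0],
  [[0.14,0,1.3],0],
  [[0.06,0,1.4],0],
  [[-0.06,0,1.56],0],
  [[-0.17,0,1.74],0],
  [[-0.22,0,1.85],0],
])

```text
time: 13.1
tool_pos: [0.4172, -0.2229, 0.1172]
tool_rot: [-3.14, 0.004, -0.049]
contact_force: [0.8, -0.6, -0.0]
opening: 0.0004
grip_force: 0.0
```

>>> step_arm([
  [[-0.05,0,0.1],0],
  [[-0.05,0,0.12],0],
  [[-0.1,0,-1],0],
  [[1,-4,-2.4],0],
  [[1,-4,-2.4],0],
  [[1,-4,-2.4],0],
  [[1,-4,-2.4],0],
  [[1,-4,-2.4],0],
], hand=85)

```text
time: 14.1
tool_pos: [0.4922, 0.0163, 0.2642]
tool_rot: [-3.141, -0.003, -0.044]
contact_force: [-0.0, 0.4, -0.1]
opening: 0.0614
grip_force: 0.0
```

```bash
python3 -c "
from h import *
c=cam('top');s=cam('scene')
a=cv2.cvtColor(c['pixels'],cv2.COLOR_RGB2BGR)[140:300,170:440]
b=cv2.cvtColor(s['pixels'],cv2.COLOR_RGB2BGR)[110:290,190:390]
cv2.imwrite('pics/crop8.png',np.vstack([cv2.resize(a,(506,300)),cv2.resize(b,(506,300))]) if 0 else np.hstack([cv2.resize(a,(456,270)),cv2.resize(b,(300,270))]))
save(c,'t8.png');save(s,'s8.png')
np.set_printoptions(suppress=True,precision=4)
print(robot.observe()['opening'])
for z in (.038,.066):
  for u,v in ((217.05,206.35),(244,231.2)):
    p=at(c,u,v,z);d=p[:2]-HINGE;print(z,p,'case xy',d@CX,d@CYv,'scene px',proj(s,p),proj(s,np.r_[p[:2],.004]))
"
```

```text
0.06082942324218981
0.038 [0.5608 0.214  0.038 ] case xy -0.050376773316270385 0.05247312628146226 scene px [237.4089 236.7127] [237.8962 244.9609]
0.038 [0.4859 0.1232 0.038 ] case xy -0.11079941580705195 -0.048480449204359455 scene px [278.62  233.138] [278.4212 241.3892]
0.066 [0.5565 0.211  0.066 ] case xy -0.05416920435832061 0.048916639134628445 scene px [238.8217 229.9154] [239.6679 245.1712]
0.066 [0.4835 0.1224 0.066 ] case xy -0.1131128034517177 -0.049565764732252 scene px [279.6091 226.4233] [279.2164 241.6831]
```

View pics/crop8.png

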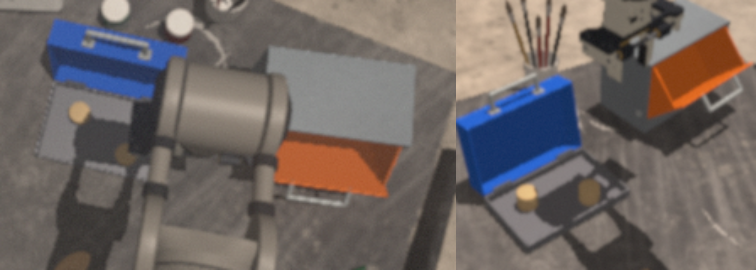

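The bin is fully tipped. Two short formers are in the case: their tops reproject at z=38 mm to scene (237,237) and (279,233), matching the picture. I'll pick the nearer one.

```bash
python3 -c "
from h import *
plan([((.486,.123,.15),-.15),((.486,.123,.025),-.15)])"
```

```text
[[-0.17, -1.81, 1.88], 0.1] [0.486 0.123 0.15 ]
[[-0.17, -1.81, 3.97], 0.1] [0.486 0.123 0.025]
```

>>> step_arm([
  [[-0.17,-1.8,1.8],0.1],
  [[-0.17,-1.8,1.8],0.1],
  [[-0.17,-1.8,1.8],0.1],
  [[-0.17,-1.8,2.4],0.1],
  [[-0.17,-1.8,3.0],0.1],
  [[-0.17,-1.8,3.5],0.1],
  [[-0.17,-1.8,3.95],0.1],
  [[-0.17,-1.8,3.95],0.1],
  [[-0.17,-1.8,3.95],0.1],
])

```text
time: 15.32
tool_pos: [0.4861, 0.1206, 0.0262]
tool_rot: [3.141, 0.0, -0.149]
contact_force: [0.2, 0.2, 0.2]
opening: 0.061
grip_force: 0.0
```

>>> step_arm([
  [[0,0,0],0],
  [[0,0,0],0],
  [[0,0,0],0],
  [[0,0,0],0],
  [[0,0,-0.5],0],
  [[0,0,-1.5],0],
  [[0,0,-2.5],0],
  [[0,0,-3.3],0],
  [[0,0,-3.3],0],
], hand=255, squeeze=10)

```text
time: 16.45
tool_pos: [0.4877, 0.1219, 0.2276]
tool_rot: [-3.14, -0.008, -0.148]
contact_force: [-0.2, 0.5, -1.3]
opening: 0.0398
grip_force: 10.0
```

```bash
python3 -c "
from h import *
plan([(binp(-.064,-.05,.222),-.053),(binp(-.064,-.05,.135),-.053)])
s=cam('scene');c=cam('top');save(s,'s9.png')"
```

```text
[[0.74, 6.59, 0.09], -0.09] [ 0.473 -0.276  0.222]
[[0.74, 6.59, 1.54], -0.09] [ 0.473 -0.276  0.135]
```

>>> step_arm([
  [[0.5,1.0,0],-0.09],
  [[0.74,6.6,0],-0.09],
  [[0.74,6.6,0],-0.09],
  [[0.74,6.6,0],-0.09],
  [[0.74,6.6,0],-0.09],
  [[0.74,6.6,0],-0.09],
  [[0.74,6.6,0],-0.09],
  [[0.74,6.6,0],-0.09],
  [[0.74,6.6,0.5],-0.09],
  [[0.74,6.6,1.0],-0.09],
])

```text
time: 17.8
tool_pos: [0.471, -0.275, 0.1619]
tool_rot: [-3.14, 0.002, -0.057]
contact_force: [-0.6, -0.4, 0.1]
opening: 0.0395
grip_force: 10.0
```

```bash
python3 -c "
from h import *
o=robot.observe();print(o['tool_pos'],o['opening'])
plan([(binp(-.064,-.05,.135),-.053)])"
```

```text
[ 0.47102346 -0.27495294  0.16193378] 0.039473716440688214
[[0.04, 0.01, 0.45], -0.0] [ 0.473 -0.276  0.135]
```

>>> step_arm([
  [[0.04,0,0.25],0],
  [[0.04,0,0.45],0],
  [[0.04,0,0.45],0],
])

```text
time: 18.18
tool_pos: [0.4737, -0.2763, 0.1363]
tool_rot: [-3.141, 0.001, -0.058]
contact_force: [-0.0, -0.3, 0.3]
opening: 0.0395
grip_force: 10.0
```

>>> step_arm([
  [[0,0,0],0],
  [[0,0,0],0],
  [[0,0,0],0],
  [[0,0,-0.8],0],
  [[0,0,-1.8],0],
  [[0,0,-1.8],0],
  [[0,-3.5,-1.8],0],
  [[0,-3.5,-1.8],0],
  [[0,-3.5,-1.8],0],
], hand=110)

```text
time: 19.3
tool_pos: [0.4841, -0.0879, 0.2442]
tool_rot: [-3.141, 0.001, -0.059]
contact_force: [0.8, 1.2, 0.2]
opening: 0.0524
grip_force: 0.0
```

```bash
python3 -c "
from h import *
o=robot.observe();print(o['tool_pos'],o['opening'])
c=cam('top');s=cam('scene')
a=cv2.cvtColor(c['pixels'],cv2.COLOR_RGB2BGR)[140:300,170:440]
b=cv2.cvtColor(s['pixels'],cv2.COLOR_RGB2BGR)[110:290,190:390]
cv2.imwrite('pics/crop9.png',np.hstack([cv2.resize(a,(456,270)),cv2.resize(b,(300,270))]))"
```

```text
[ 0.48414877 -0.08792573  0.2441815 ] 0.0523942132712546
```

View pics/crop9.png

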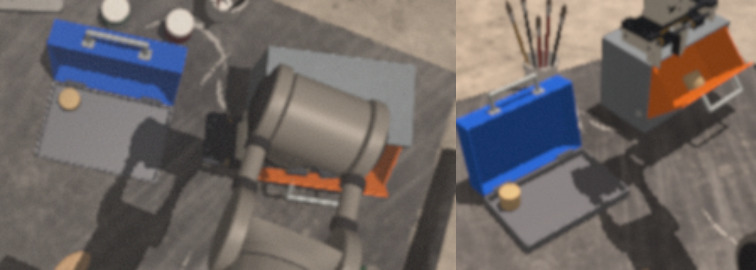

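The first former is in the bin. The second has been knocked from (217,206) to about (210.6,198) in the top image, so I'll measure it again.

```bash
python3 -c "
from h import *
np.set_printoptions(suppress=True,precision=4)
c=cam('top');s=cam('scene')
def blob(c,u0,v0,r):
  h=cv2.cvtColor(c['pixels'],cv2.COLOR_RGB2HSV)[v0-r:v0+r,u0-r:u0+r]
  m=cv2.inRange(h,(8,70,90),(25,255,255));n,l,st,ce=cv2.connectedComponentsWithStats(m);i=1+st[1:,4].argmax();return ce[i]+[u0-r,v0-r],st[i]
q,st=blob(c,211,198,16);print(q,st)
p=at(c,*q,.034);d=p[:2]-HINGE;print(p,d@CX,d@CYv,proj(s,[*p[:2],.021]),blob(s,224,240,20))
plan([((*p[:2],.15),-.15)])
"
```

```text
[210.7442 198.4109] [ 10  10  13  13 129]
[0.5862 0.2366 0.034 ] -0.028620505846659688 0.07863704304116029 [225.7718 240.5712] (array([225.4464, 240.3661]), array([ 14,  12,  15,  18, 224], dtype=int32))
[[1.39, -5.51, 1.57], 0.09] [0.586 0.237 0.15 ]
```

>>> step_arm([
  [[1.4,-5.5,0],0.09],
  [[1.4,-5.5,0],0.09],
  [[1.4,-5.5,0],0.09],
  [[1.4,-5.5,0],0.09],
  [[1.4,-5.5,0],0.09],
  [[1.4,-5.5,0],0.09],
  [[1.4,-5.5,0.8],0.09],
  [[1.4,-5.5,1.6],0.09],
  [[1.4,-5.5,1.6],0.09],
])

```text
time: 20.62
tool_pos: [0.5862, 0.2325, 0.1444]
tool_rot: [3.138, 0.008, -0.15]
contact_force: [0.6, 0.2, 0.0]
opening: 0.0522
grip_force: 0.0
```

```bash
python3 -c "
from h import *
c=cam('scene');b=cv2.cvtColor(c['pixels'],cv2.COLOR_RGB2BGR)[60:290,150:410]
cv2.imwrite('pics/crop10.png',cv2.resize(b,(678,600)))
plan([((.5862,.2366,.041),-.15)])"
```

```text
[[-0.04, -0.05, 1.78], -0.0] [0.586 0.237 0.041]
```

View pics/crop10.png

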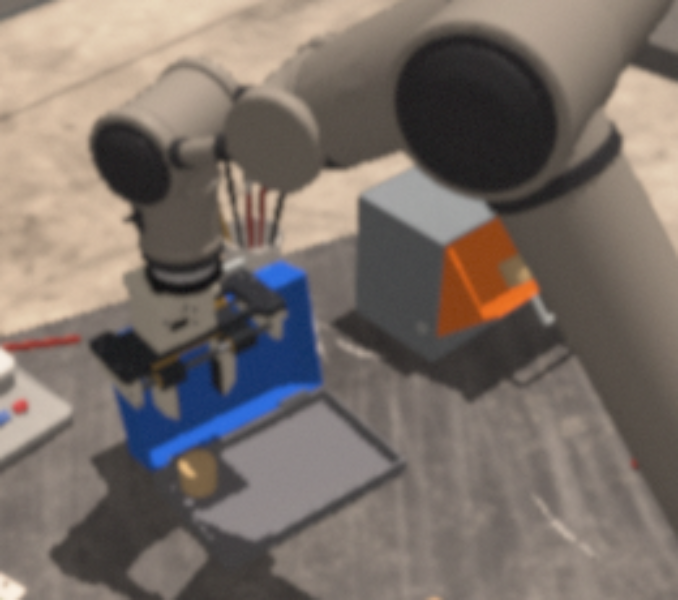

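The former stands at crop pixel (197,472), with the gripper above it and clear of the lid. I'll descend in small steps.

>>> step_arm([
  [[-0.03,-0.04,0.4],0],
  [[-0.03,-0.04,0.8],0],
  [[-0.03,-0.04,1.1],0],
  [[-0.03,-0.04,1.35],0],
  [[-0.03,-0.04,1.55],0],
  [[-0.03,-0.04,1.74],0],
  [[-0.03,-0.04,1.74],0],
])

```text
time: 21.55
tool_pos: [0.5858, 0.2374, 0.0434]
tool_rot: [3.141, 0.002, -0.148]
contact_force: [-0.3, -0.0, -0.8]
opening: 0.0523
grip_force: 0.0
```

>>> step_arm([
  [[0,0,0],0],
  [[0,0,0],0],
  [[0,0,0],0],
  [[0,0,0],0],
  [[0,0,-0.2],0],
  [[0,0,-0.5],0],
  [[-0.2,0,-1],0],
  [[-0.4,0,-2],0],
  [[-0.4,0,-3.2],0],
  [[-0.4,0,-3.2],0],
], hand=255, squeeze=12)

```text
time: 22.8
tool_pos: [0.5644, 0.2418, 0.2435]
tool_rot: [-3.137, -0.011, -0.148]
contact_force: [1.1, -0.1, -0.4]
opening: 0.0397
grip_force: 12.0
```

```bash
python3 -c "
from h import *
plan([(binp(-.064,.04,.235),-.053),(binp(-.064,.04,.15),-.053)])"
```

```text
[[-0.37, 7.26, 0.14], -0.09] [ 0.478 -0.186  0.235]
[[-0.37, 7.26, 1.56], -0.09] [ 0.478 -0.186  0.15 ]
```

>>> step_arm([
  [[-0.37,7.26,-0.2],-0.09],
  [[-0.37,7.26,-0.2],-0.09],
  [[-0.37,7.26,-0.2],-0.09],
  [[-0.37,7.26,-0.2],-0.09],
  [[-0.37,7.26,-0.2],-0.09],
  [[-0.37,7.26,-0.2],-0.09],
  [[-0.37,7.26,-0.2],-0.09],
  [[-0.37,7.26,-0.2],-0.09],
  [[-0.37,7.26,-0.2],-0.09],
  [[-0.37,7.26,0.3],-0.09],
])

```text
time: 24.05
tool_pos: [0.4777, -0.1855, 0.2199]
tool_rot: [3.14, -0.004, -0.056]
contact_force: [-0.2, 0.4, -1.1]
opening: 0.0395
grip_force: 12.0
```

```bash
python3 -c "
from h import *
o=robot.observe();print(o['opening'])
plan([(binp(-.064,.04,.15),-.053)])"
```

```text
0.03952529973400428
[[0.01, 0.0, 1.16], -0.0] [ 0.478 -0.186  0.15 ]
```

>>> step_arm([
  [[0,0,0.6],0],
  [[0,0,1.0],0],
  [[0,0,1.16],0],
  [[0,0,1.16],0],
])

```text
time: 24.55
tool_pos: [0.4767, -0.1854, 0.149]
tool_rot: [-3.141, 0.0, -0.056]
contact_force: [-0.7, -0.2, -0.7]
opening: 0.0396
grip_force: 12.0
```

>>> step_arm([
  [[0,0,0],0],
  [[0,0,0],0],
  [[0,0,0],0],
  [[0,0,-0.8],0],
  [[0,0,-1.8],0],
  [[0,0,-1.8],0],
  [[-2,2,-1.8],0],
  [[-2,2,-1.8],0],
  [[-2,2,-1.8],0],
], hand=110)

```text
time: 25.68
tool_pos: [0.3475, -0.3002, 0.2562]
tool_rot: [-3.141, 0.001, -0.059]
contact_force: [-0.9, -0.6, -0.1]
opening: 0.0524
grip_force: 0.0
```

```bash
python3 -c "
from h import *
o=robot.observe();print(o['tool_pos'],o['opening'])
c=cam('top');s=cam('scene')
a=cv2.cvtColor(c['pixels'],cv2.COLOR_RGB2BGR)[140:300,170:440]
b=cv2.cvtColor(s['pixels'],cv2.COLOR_RGB2BGR)[110:290,190:390]
cv2.imwrite('pics/crop11.png',np.hstack([cv2.resize(a,(456,270)),cv2.resize(b,(300,270))]))
# pushing path: closed fingers ahead (-x) of the bar
plan([(binp(-.19,0,.15),-.053)]+[(binbar(t)+np.r_[-.014*BX,.006],-.053) for t in (.8,.7,.6,.5,.4,.3,.2,.1,0)])"
```

```text
[ 0.34745959 -0.30015055  0.25617341] 0.05243318483486303
[[-0.03, -1.37, 1.77], -0.01] [ 0.35  -0.219  0.15 ]
[[0.84, -1.38, 2.7], -0.01] [ 0.402 -0.222  0.094]
[[0.93, -1.38, 2.49], -0.01] [ 0.407 -0.222  0.107]
[[1.03, -1.38, 2.3], -0.01] [ 0.414 -0.222  0.118]
[[1.15, -1.38, 2.12], -0.01] [ 0.421 -0.223  0.129]
[[1.29, -1.39, 1.95], -0.01] [ 0.429 -0.223  0.139]
[[1.44, -1.39, 1.8], -0.01] [ 0.438 -0.224  0.148]
[[1.61, -1.39, 1.66], -0.01] [ 0.449 -0.224  0.157]
[[1.8, -1.39, 1.54], -0.01] [ 0.459 -0.225  0.164]
[[1.99, -1.39, 1.44], -0.01] [ 0.471 -0.225  0.17 ]
```

View pics/crop11.png

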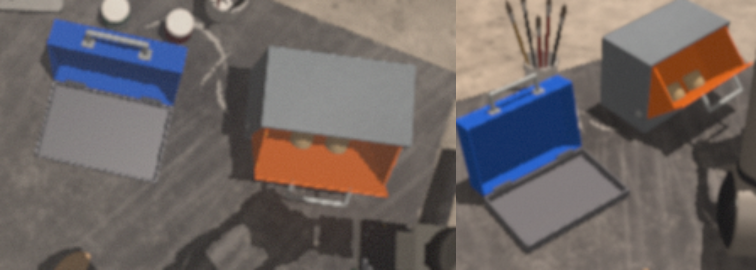

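Both formers are in the bin, at about (683,90) and (695,80) in the right half of the crop, and the case is empty. Next I'll push the bin shut.

>>> step_arm([
  [[-0.2,-1.38,0],0],
  [[-0.2,-1.38,0.8],0],
  [[-0.2,-1.38,1.7],0],
  [[-0.1,-1.38,2.6],0],
  [[0.3,-1.38,2.7],0],
  [[0.6,-1.38,2.7],0],
  [[0.75,-1.38,2.68],0],
  [[0.84,-1.38,2.65],0],
  [[0.93,-1.38,2.48],0],
  [[0.98,-1.38,2.4],0],
], hand=255)

```text
time: 27.02
tool_pos: [0.4095, -0.2193, 0.1128]
tool_rot: [-3.14, 0.008, -0.057]
contact_force: [-14.6, -3.3, 7.1]
opening: 0.0001
grip_force: 7.4
```

```bash
python3 -c "
from h import *
plan([(binbar(t)+np.r_[-.014*BX,.006],-.053) for t in (.6,.5,.4,.3,.2,.1,0)])"
```

```text
[[0.07, 0.05, -0.09], -0.0] [ 0.414 -0.222  0.118]
[[0.19, 0.05, -0.27], -0.0] [ 0.421 -0.223  0.129]
[[0.33, 0.05, -0.44], -0.0] [ 0.429 -0.223  0.139]
[[0.48, 0.05, -0.59], -0.0] [ 0.438 -0.224  0.148]
[[0.65, 0.05, -0.73], -0.0] [ 0.449 -0.224  0.157]
[[0.84, 0.05, -0.85], -0.0] [ 0.459 -0.225  0.164]
[[1.03, 0.04, -0.95], -0.0] [ 0.471 -0.225  0.17 ]
```

>>> step_arm([
  [[0.07,0.05,-0.09],0],
  [[0.13,0.05,-0.18],0],
  [[0.19,0.05,-0.27],0],
  [[0.26,0.05,-0.36],0],
  [[0.33,0.05,-0.44],0],
  [[0.41,0.05,-0.52],0],
  [[0.48,0.05,-0.59],0],
  [[0.57,0.05,-0.66],0],
  [[0.65,0.05,-0.73],0],
  [[0.75,0.05,-0.79],0],
])

```text
time: 28.28
tool_pos: [0.4576, -0.2256, 0.1602]
tool_rot: [-3.141, 0.001, -0.058]
contact_force: [-1.1, 0.7, 0.7]
opening: 0.0003
grip_force: 0.6
```

>>> step_arm([
  [[0.05,0,-0.03],0],
  [[0.1,0,-0.06],0],
  [[0.15,0,-0.09],0],
  [[0.2,0,-0.12],0],
  [[0.25,0,-0.14],0],
  [[0.3,0,-0.16],0],
  [[0.35,0,-0.16],0],
  [[0.38,0,-0.16],0],
  [[0.38,0,-0.16],0],
])

```text
time: 29.4
tool_pos: [0.4713, -0.2262, 0.1678]
tool_rot: [-3.139, 0.022, -0.058]
contact_force: [-34.8, -3.4, 9.8]
opening: 0.0004
grip_force: 17.1
```

```bash
python3 -c "
from h import *
plan([(binbar(t)+np.r_[-.014*BX,.006],-.053) for t in (.1,0)])"
```

```text
[[-0.2, -0.01, 0.07], -0.01] [ 0.459 -0.225  0.164]
[[-0.0, -0.01, -0.04], -0.01] [ 0.471 -0.225  0.17 ]
```

The tool is exactly at the t=0 position with a 35 N reaction, so the bin is home. I'll retreat and go for the lid bar.

>>> step_arm([
  [[-0.3,0,0],0],
  [[-0.8,0,0],0],
  [[-0.8,0,-1],0],
  [[-0.8,0,-2],0],
  [[-0.4,-2,-2.2],-0.8],
  [[-0.4,-3,-2.2],-1.48],
  [[-0.4,-4,-2.2],-1.48],
  [[-0.4,-4,-2.2],-1.48],
  [[-0.4,-4,-2.2],-1.48],
  [[-0.4,-4,-2.2],-1.48],
], hand=185, squeeze=15)

```text
time: 30.65
tool_pos: [0.4706, 0.0151, 0.3019]
tool_rot: [3.141, -0.0, 1.075]
contact_force: [0.4, -0.1, 0.2]
opening: 0.0251
grip_force: 0.0
```

```bash
python3 -c "
from h import *
s=cam('scene');c=cam('top')
b=cv2.cvtColor(s['pixels'],cv2.COLOR_RGB2BGR)[110:230,290:400]
cv2.imwrite('pics/crop12.png',cv2.resize(b,(550,600)))
s0=cv2.cvtColor(cv2.imread('pics/scene0.png'),cv2.COLOR_BGR2RGB)
d=np.abs(s0.astype(int)-s['pixels'].astype(int)).sum(2)[120:200,305:360];print('diff bin front vs start',d.mean(),np.percentile(d,90))
plan([((.662,.1405,.29),1.42),((.662,.1405,.2),1.42)]);print(robot.observe()['opening'])"
```

```text
diff bin front vs start 62.87045454545454 265.0
[[3.38, 1.79, 0.2], -0.35] [0.662 0.14  0.29 ]
[[3.38, 1.79, 1.7], -0.35] [0.662 0.14  0.2  ]
0.025060933850158354
```

>>> step_arm([
  [[3.4,1.8,0],-0.35],
  [[3.4,1.8,0],-0.35],
  [[3.4,1.8,0],-0.35],
  [[3.4,1.8,0],-0.35],
  [[3.4,1.8,0],-0.35],
  [[3.4,1.8,0],-0.35],
])

```text
time: 31.5
tool_pos: [0.6632, 0.14, 0.3014]
tool_rot: [-3.141, 0.001, 1.414]
contact_force: [-0.1, 0.3, 0.6]
opening: 0.0251
grip_force: 0.0
```

```bash
python3 -c "
from h import *
s=cam('scene')
s0=cv2.cvtColor(cv2.imread('pics/scene0.png'),cv2.COLOR_BGR2RGB)
d=np.abs(s0.astype(int)-s['pixels'].astype(int)).sum(2)[130:200,315:360];print('diff',d.mean(),np.percentile(d,90))
plan([((.662,.1405,.2),1.42)]);print(robot.observe()['tool_rot'])"
```

```text
diff 45.0384126984127 96.0
[[0.01, -0.02, 1.7], -0.01] [0.662 0.14  0.2  ]
[-3.14149340e+00  3.37776897e-04  1.41433321e+00]
```

>>> step_arm([
  [[0,-0.02,0.7],0],
  [[0,-0.02,1.1],0],
  [[0,-0.02,1.45],0],
  [[0,-0.02,1.68],0],
  [[0,-0.02,1.68],0],
])

```text
time: 32.17
tool_pos: [0.6618, 0.1401, 0.2009]
tool_rot: [-3.141, 0.0, 1.416]
contact_force: [0.5, -0.0, 0.9]
opening: 0.0251
grip_force: 0.0
```

>>> step_arm([
  [[0,0,0],0],
  [[0,0,0],0],
  [[0,0,0],0],
  [[0,0,0],0],
], hand=255)

```text
time: 32.67
tool_pos: [0.6632, 0.1406, 0.202]
tool_rot: [3.139, -0.0, 1.417]
contact_force: [1.9, 0.1, 4.3]
opening: 0.008
grip_force: 15.0
```

```bash
python3 -c "
from h import *
o=robot.observe();d=o['tool_pos']-lidbar(1.8);print(d)
plan([(lidbar(t)+d*[1,1,.5],1.415) for t in np.arange(1.7,-.01,-.1)])"
```

```text
[-0.00036893 -0.0047261   0.00443221]
[[-0.0, -0.3, -0.05], 0.0] [0.646 0.143 0.205]
[[-0.0, -0.6, -0.11], 0.0] [0.627 0.146 0.209]
[[-0.0, -0.91, -0.14], 0.0] [0.609 0.149 0.21 ]
[[-0.01, -1.22, -0.13], 0.0] [0.591 0.152 0.21 ]
[[-0.01, -1.53, -0.1], 0.0] [0.572 0.154 0.208]
[[-0.01, -1.83, -0.03], 0.0] [0.555 0.157 0.204]
[[-0.01, -2.13, 0.06], 0.0] [0.537 0.16  0.198]
[[-0.01, -2.41, 0.19], 0.0] [0.52  0.162 0.191]
[[-0.01, -2.68, 0.34], 0.0] [0.504 0.165 0.182]
[[-0.01, -2.93, 0.52], 0.0] [0.489 0.167 0.171]
[[-0.01, -3.17, 0.72], 0.0] [0.475 0.169 0.159]
[[-0.01, -3.38, 0.95], 0.0] [0.463 0.171 0.145]
[[-0.01, -3.57, 1.19], 0.0] [0.451 0.173 0.13 ]
[[-0.02, -3.74, 1.46], 0.0] [0.442 0.174 0.115]
[[-0.02, -3.87, 1.73], 0.0] [0.433 0.175 0.098]
[[-0.02, -3.98, 2.02], 0.0] [0.427 0.176 0.081]
[[-0.02, -4.06, 2.32], 0.0] [0.422 0.177 0.063]
[[-0.02, -4.11, 2.63], 0.0] [0.419 0.177 0.044]
```

>>> step_arm([
  [[0,-0.3,-0.07],0],
  [[0,-0.6,-0.12],0],
  [[0,-0.91,-0.15],0],
  [[0,-1.22,-0.14],0],
  [[0,-1.53,-0.1],0],
  [[0,-1.83,-0.03],0],
  [[0,-2.13,0.06],0],
  [[0,-2.41,0.19],0],
  [[0,-2.68,0.34],0],
  [[0,-2.93,0.52],0],
])

```text
time: 33.92
tool_pos: [0.4885, 0.1692, 0.1698]
tool_rot: [3.141, -0.003, 1.417]
contact_force: [2.8, 7.1, -2.1]
opening: 0.0085
grip_force: 15.0
```

>>> step_arm([
  [[0,-0.24,0.2],0],
  [[0,-0.45,0.43],0],
  [[0,-0.64,0.67],0],
  [[0,-0.81,0.94],0],
  [[0,-0.94,1.21],0],
  [[0,-1.05,1.5],0],
  [[0,-1.13,1.8],0],
  [[0,-1.17,1.95],0],
  [[0,-1.18,2.1],0],
  [[0,-1.18,2.11],0],
])

```text
time: 35.17
tool_pos: [0.4207, 0.1795, 0.044]
tool_rot: [3.137, -0.002, 1.417]
contact_force: [1.9, 3.3, 6.9]
opening: 0.0086
grip_force: 15.0
```

```bash
python3 -c "
from h import *
o=robot.observe();print(o['tool_pos']-lidbar(0),o['contact_force'])"
```

```text
[ 0.00090136 -0.00273177  0.00199288] [1.90654865 3.26012273 6.92873635]
```

The tool pose equals the one at the first grip, so the lid is shut. Releasing now.

>>> step_arm([
  [[0,0,0],0],
  [[0,0,0],0],
  [[0,0,0],0],
  [[0,0,-0.5],0],
  [[0,0,-1.5],0],
  [[0,0,-2.5],0],
  [[0,0,-3.5],0],
  [[-2.5,-0.3,-3.5],0],
  [[-2.5,-0.3,-3.5],0],
  [[-2.5,-0.3,-3.5],0],
], hand=185)

```text
time: 36.42
tool_pos: [0.3766, 0.0311, 0.2532]
tool_rot: [-3.141, 0.001, 1.415]
contact_force: [-0.1, 0.0, -0.4]
opening: 0.0253
grip_force: 0.0
```

>>> step_arm([
  [[0,0,0],0],
  [[0,0,0],0],
  [[0,0,0],0],
])

```text
time: 36.8
tool_pos: [0.3781, 0.0339, 0.253]
tool_rot: [-3.141, -0.0, 1.418]
contact_force: [-0.6, -0.9, 1.0]
opening: 0.0253
grip_force: 0.0
```

```bash
python3 -c "
from h import *
c=cam('top');s=cam('scene')
a=cv2.cvtColor(c['pixels'],cv2.COLOR_RGB2BGR)[130:290,170:440]
b=cv2.cvtColor(s['pixels'],cv2.COLOR_RGB2BGR)[100:290,190:410]
cv2.imwrite('pics/crop13.png',np.vstack([cv2.resize(a,(500,296)),cv2.resize(b,(348,300))[:, :348] if 0 else cv2.copyMakeBorder(cv2.resize(b,(348,300)),0,0,0,152,cv2.BORDER_CONSTANT)]))"
```

```text
(no output)
```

View pics/crop13.png

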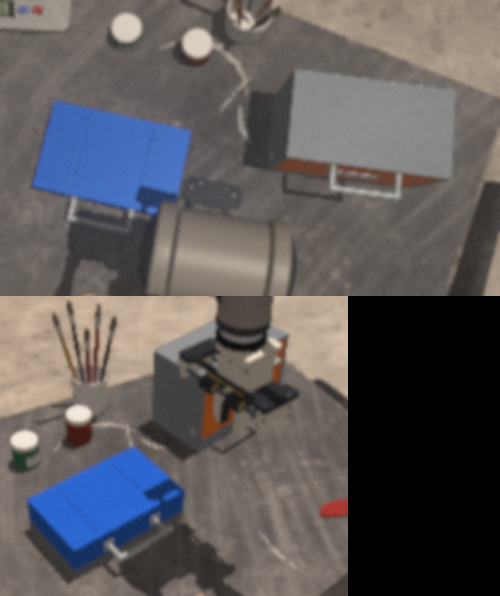

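The lid is shut flat. The bin bar is back at its starting pixels, about (349,232) to (385,235), and the jars have not moved. Handing in.

```bash
python3 -c "
from h import *
print(robot.hand_in())"
```

```text
the job is handed in; nothing more can be done
None
```

The job is handed in (no verdict came back): both formers present, the two short ones, are in the bin, the bin is pushed home, the case lid is shut, and I never touched the jars or bowl.

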